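Close and latch the loaded wafer box

ROBOT

A 6-joint arm with a two-finger parallel gripper is mounted at the origin on the work surface. World frame = base frame: x ahead of the robot, y to its left, z up, the work surface at z = 0. Lengths are in mm, angles in degrees, forces in N, time in s.
With the tool pointing down it reaches from about 300 to 850 mm from the base axis. Payload 4.2 kg.
Tool frame: the origin (TCP) lies between the finger pads; the fingertips stand ahead of it and the grasp point (between the pads) lies 3 mm ahead of it (nose_length is the z of the fingertips in the tool frame, in mm); z points along the fingers, y is the line along which they close (so a half turn about z gives the same grasp; the last joint's range is limited). The gripper opens to 91 mm and grips with 3 to 60 N. Pads are 32 mm wide; open, the fingers measure 118 mm over their backs; the gripper's body (76 mm by 178 mm) begins 60 mm behind the grasp point.
Start: joints at [-66.578, 18.312, 89.639, -0, 72.044, -1.146], TCP at [239.078, -522.956, 235.976] pointing down, gripper open.
Joint ranges: [-177.97, 177.97], [-48.28, 115.42], [12.27, 149.76], [-77.06, 257.06], [2.81, 150.46], [-146.56, 146.56]. Speed limits (degrees/s): [147.25, 147.25, 180, 180, 180, 180].

INTERFACE

Orientations are given as [roll, pitch, yaw] about the fixed x, y, z axes, in that order (R = Rz(yaw) Ry(pitch) Rx(roll)).
In Python, from workcell import state, grab_frame, camera_params, job_done, nose_length gives the robot as it stands.
- The arm moves only by the tool step_arm, never from a script. Its argument "plan" is a list that holds one entry, the list of rows, each a list of 5 numbers: the shift along the tool's x, y, z in cm, then the turn about the tool's z in rad, then the opening, from 0 (shut) to 1 (fully open). In form: [[[x, y, z, turn, gripper], ...]]. A call has 1 to 20 rows; each row is the pose to reach, as a shift and turn from the pose commanded when the call began, along the tool's axes at that moment; what a row does not reach only later rows make up. A row lasts 1/8 s, in which the tool goes at most 62.5 mm and 10.7 degrees, less where a joint would pass 70% of its speed; a pose out of reach is approached as far as the arm can. A call with a gripper value outside its range is refused whole. The fingers move at their own pace and stop on an object; "newtons" is the grip in N (left out, the last holds). Time passes only in rows, so rows that repeat a pose let the fingers close. It gives the time, the measured TCP pose, the force, the opening and the grip force at its end, in the units of the state.
- state(): the state, without advancing time (a new reading comes with each control period).
- grab_frame(name): name is "scene" or "top" or "wrist"; returns the picture (420x560x3 uint8, blue, green, red); there is no depth.
- camera_params(name): a dict with "camera_matrix" (3x3 intrinsics, pixels), "R" (3x3) and "t" (3): a world point X has camera coordinates R X + t; the wrist camera has in their place "mount" (4x4, takes a point from camera to tool coordinates, whose origin is the TCP and whose axes are the flange's). Camera axes: x right, y down, z forward; pixel columns grow to the right and rows downward; lengths in mm; the calibration is good to about 2 mm. A picture is of the moment at which its call begins: read the wrist's pose just before it. camera_params takes no time and is no camera call.
- job_done(): hands the job in; it is judged then, once.
The state is a dict: "time_s": time; "qpos": joint angles; "qvel": joint speeds; "effort": joint torques, N m; "ee_pos": TCP position; "ee_rot": TCP orientation; "force": force on the tool from outside, world axes, zero at the start; "torque": the same for the moment, N m; "gripper_width": finger opening in mm; "gripper_force": force on a finger pad.
Only numpy, scipy, OpenCV 4.12 (cv2) and the standard library are available. Lean on these libraries where they do the work, as an engineer would, in place of code of your own. Each camera call takes 0.05 s, during which the arm holds its last target. There are 200 camera calls.

TASK

Close the wafer carrier box that has the cassette of wafers in it: push its open lid over and down with the fingertips until it is fully shut, without slamming it, and then press the latch flap on its front flat against the box. Only push: never take the lid or the latch between the fingers, and do not touch the cassette inside. Leave the empty box standing open and everything else on the bench where it is.

Things in the scene. Friction and masses are not known exactly. Their poses are not given: they have to be found in the camera images.
- loaded_box: The white plastic carrier box (lower half) that holds the cassette of wafers, fixed to the bench on its thin rubber pad (pad 176 x 206 mm, 3 mm thick). 146 mm from front to hinge (its x), 176 mm wide (its y), rim 95 mm above the bench, walls 3 mm. Origin: centre of the underside, on the bench. Its +x axis points to the hinge side, -x to the front with the latch, z up. A second box of the same shape is empty.
- loaded_lid (a joint): Opening angle of the loaded box's lid in rad: 0 fully shut (a firm stop), about pi/2 upright, up to 1.9 leaning back. The lid is a white shell 146 x 176 mm and 40 mm deep, 0.12 kg, flat on top, 3 mm thick; shut, its top is 135 mm above the bench. It swings about the box's y axis along the rear rim. The hinge is stiff (0.16 Nm): the lid stays where it is left and about 1 to 3 N at its front part moves it.
- loaded_lid_hinge (a point): Middle of the lid's hinge line, 73 mm behind the box's centre (box +x) and 95 mm above the bench. Its axes turn with the lid: lid -x runs from the hinge to the lid's front edge, lid +z is the outward direction of the lid's flat outer top, which lies at z = 40 mm. With the lid shut the axes are those of the box.
- loaded_lid_edge (a point): Middle of the outer front edge of the lid's top: 146 mm from the hinge along lid -x and 40 mm along lid +z.
- loaded_latch (a joint): Angle of the loaded box's latch flap in rad: 0 hangs flat along the front of the box (a firm stop), positive swung out and up (pi/2: straight out from the front). The flap is a grey plate 50 mm wide, 34 mm from pivot to free end, 4 mm thick, pivoted on the front wall of the lid and moving with it. It stays where it is left; about 1 to 2 N moves it.
- loaded_latch_pivot (a point): Middle of the latch flap's pivot, on the lid, 152 mm from the hinge along lid -x and 16 mm along lid +z; with the lid shut it is 111 mm above the bench and 79 mm in front of the box's centre. Its axes turn with the flap: flap -z runs from the pivot to the free end, flap -x is outward (the face to press, 2 mm from the middle plane).
- loaded_latch_tip (a point): Middle of the latch flap's free end, on its outer face: 34 mm from the pivot.
- cassette: Black cassette 116 x 142 x 105 mm with upright 100 mm wafers, 0.45 kg, standing loose in the loaded box with its top 111 mm above the bench. Origin: centre of its underside, 6 mm above the bench. Not to be touched.
- empty_box: The second carrier box, same shape and axes as the loaded one, fixed, with nothing in it. Stays open.
- empty_lid_edge (a point): Middle of the outer front edge of the empty box's open lid. Must stay where it is.
- spare_cassette: Empty black cassette standing on the bench, 116 x 142 x 105 mm, origin under its centre. Leave it.
- shipper: Round flat single-wafer container lying on the bench, 116 mm across, 14 mm high, origin under its centre. Leave it.
- tweezers: Steel wafer tweezers lying flat, about 130 mm long, 8 mm high. Leave them.
- wand: Black vacuum pick-up pen lying down, about 160 mm long, 21 mm high. Leave it.
- wash_bottle: White wash bottle with bent spout, 74 mm across, 190 mm high, origin under its centre. Leave it.
- dish: Glass dish 90 mm across, 16 mm high. Leave it.

How it is judged:
By the outcome, as a careful person would: the job done as asked, in the order asked, and still so for the second after the job is handed in, with the robot touching nothing.
It also fails if it takes over 61 s, if anything falls off the work surface, if the arm or the gripper's body presses on something with over 40 N, if the wrist force passes 120 N, or if a joint passes its speed limit or range.

## Working session

There is one attempt and no reset: what is moved stays moved. The work goes in short steps, Python scripts to look and compute and a tool call to move; the robot and the scene stay as the last step left them, time stands still between calls to the robot, and variables do not carry over. Pictures are saved under pics/ and viewed, at most 10 in all, crops included, and the job is handed in when it is done.

Besides the shell and the picture viewer there is one more tool, called after "Emit:" by a JSON object that holds its "fn" and its "kwargs". step_arm: Moves the arm, as the interface text tells. Its arguments: {"type":"object","properties":{"plan":{"type":"array","items":{"type":"array","items":{"type":"array","items":{"type":"number"}}}},"newtons":{"type":"number"}},"required":["plan"]}

```bash
mkdir -p pics
python3 - <<'E'
from workcell import *
import cv2,numpy as np
s=state();print(s['time_s'],s['ee_pos'],s['ee_rot'],s['gripper_width'],nose_length() if callable(nose_length) else nose_length)
for n in('scene','top'):
    cv2.imwrite(f'pics/{n}0.png',grab_frame(n));p=camera_params(n);print(n,np.round(p['camera_matrix'],1).tolist(),np.round(p['R'],3).tolist(),np.round(p['t'],1).tolist())
E
```

```text
0.0 [ 238.90068159 -522.48795136  235.11789274] [-1.79895842e+02  4.24547547e-06  2.45728233e+01] 91.199016785627 22.0
scene [[395.8, 0.0, 270.9], [0.0, 395.8, 207.3], [0.0, 0.0, 1.0]] [[-0.974, 0.225, 0.006], [0.195, 0.855, -0.481], [-0.113, -0.467, -0.877]] [558.5, -63.4, 1022.5]
top [[466.7, 0.0, 279.8], [0.0, 466.7, 215.6], [0.0, 0.0, 1.0]] [[-0.014, -0.999, 0.032], [-0.996, 0.011, -0.09], [0.09, -0.033, -0.995]] [-20.6, 589.0, 1052.3]
```

View pics/scene0.png

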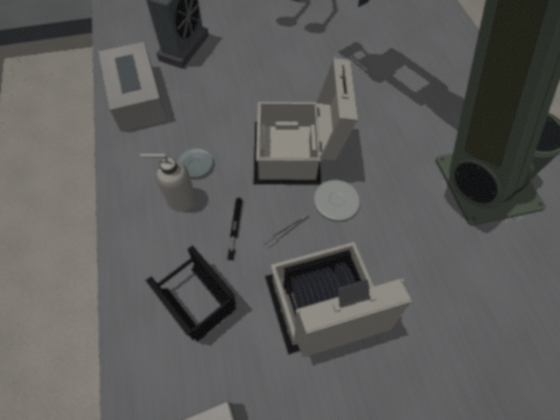

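View pics/top0.png

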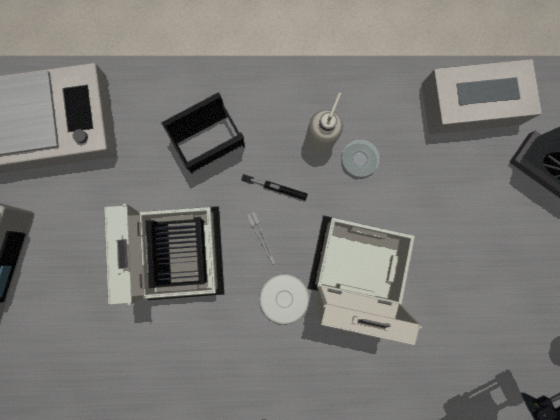

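The top view shows the loaded box at about (180,252), with its hinge on the left (+y) and its lid standing at x 105-130. The empty box is at (365,265). I'll zoom in on the loaded box in both views.

Run:
```python
import cv2,numpy as np
a=cv2.imread('pics/top0.png')[190:320,90:230];b=cv2.imread('pics/scene0.png')[230:365,260:420]
a=cv2.resize(a,None,fx=4,fy=4,interpolation=cv2.INTER_CUBIC);b=cv2.resize(b,None,fx=4,fy=4,interpolation=cv2.INTER_CUBIC)
f=lambda i:np.clip(i*1.6,0,255).astype('uint8')
cv2.imwrite('pics/ca.png',f(a));cv2.imwrite('pics/cb.png',f(b))
```

```text
(no output)
```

View pics/ca.png

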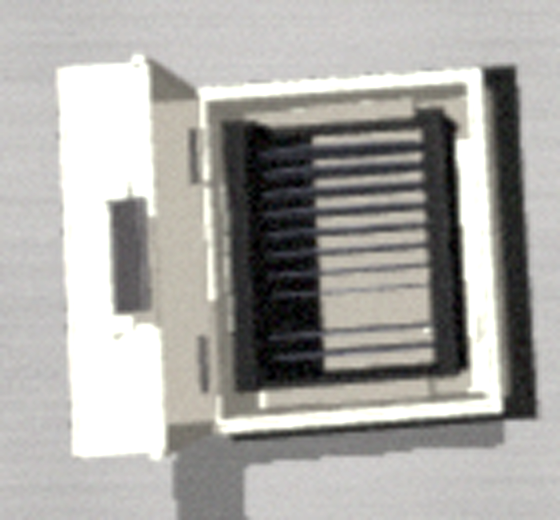

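View pics/cb.png

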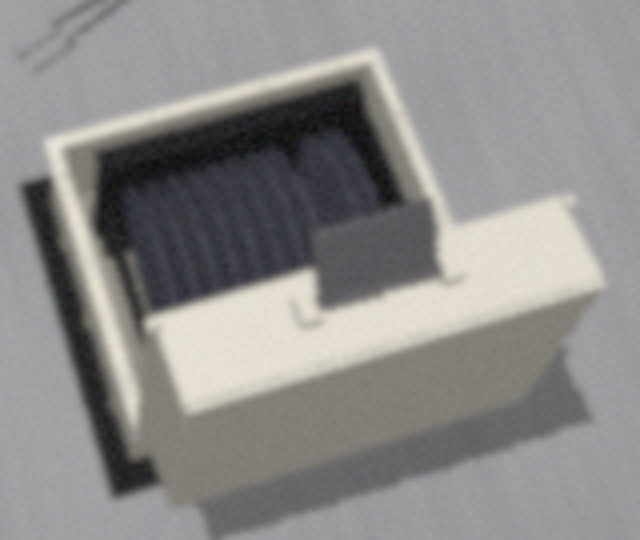

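The crops show the rim corners, the lid's outer front edge, and the flap standing straight out of the lid's front face. I'll cast rays and triangulate from both views.

```bash
cat > h.py <<'E'
from workcell import *
import cv2,numpy as np
C={n:camera_params(n) for n in('scene','top')}
def P(n): p=C[n];return np.array(p['camera_matrix'])@np.c_[np.array(p['R']),np.array(p['t'])]
def tri(a,b):
    X=cv2.triangulatePoints(P('top'),P('scene'),np.array(a,float)[:,None],np.array(b,float)[:,None])[:,0];return X[:3]/X[3]
def plane(n,uv,z):
    M=P(n);H=M[:,[0,1,3]].copy();H[:,2]+=z*M[:,2];x=np.linalg.solve(H,[*uv,1]);return x[:2]/x[2]
A=lambda u,v:(90+(u+.5)/4-.5,190+(v+.5)/4-.5)
B=lambda u,v:(260+(u+.5)/4-.5,230+(v+.5)/4-.5)
E
python3 - <<'E'
from h import *
np.set_printoptions(precision=1,suppress=True)
rim=[plane('top',A(*p),95) for p in((200,88),(483,68),(502,412),(218,430))]
print('rim top',*rim)
rs=[plane('scene',B(*p),95) for p in((378,50),(47,140))]
print('scene rim front corners (+?)',*rs)
print('edge',tri(A(58,67),B(188,412)),tri(A(73,457),B(603,288)))
print('inner',tri(A(138,57),B(150,325)),tri(A(158,457),B(572,200)))
print('flap tip/pivot scene only')
c=sum(rim)/4;f=(rim[1]+rim[2])/2;r=(rim[0]+rim[3])/2;s=rim[1]-rim[2]
print('c',c,'x len',np.linalg.norm(f-r),'w',np.linalg.norm(s),'ang box x',np.degrees(np.arctan2(*(r-f)[::-1])),'ang y', np.degrees(np.arctan2(*s[::-1])))
E
```

```text
rim top [594.3 275.2] [603.6 124. ] [419.7 114. ] [412.7 263.5]
scene rim front corners (+?) [420.4 117.9] [602.3 127.8]
edge [589.  300.  244.6] [413.6 290.7 240.8]
inner [593.8 264.6 242.1] [412.4 253.4 240. ]
flap tip/pivot scene only
c [507.6 194.2] x len 150.55184498682343 w 184.16531624690316 ang box x 93.09301478699174 ang y 3.1036783143653413
```

Box centre is about (508,195), box x-axis yaw about 93°, and lid about 85° open. I'll lift, close the fingers, and go high around to behind the lid.

Emit:
{"fn": "step_arm", "kwargs": {"plan": [[[0, 0, -8, 0, 0], [0, 0, -16, 0, 0], [0, 0, -16, 0, 0], [4.5, -3, -16, -0.08, 0], [9, -6.5, -16, -0.16, 0], [13.5, -10, -16, -0.24, 0], [18, -13, -16, -0.32, 0], [22.5, -16, -16, -0.4, 0], [27, -19.5, -16, -0.48, 0], [31.5, -22.5, -16, -0.56, 0], [36, -26, -16, -0.64, 0], [39.5, -28.5, -16, -0.72, 0], [42.5, -33, -16, -0.8, 0], [45, -38, -16, -0.88, 0], [48, -43.5, -16, -0.96, 0], [51, -49, -16, -1.04, 0], [54, -54, -16, -1.12, 0], [57, -60, -16, -1.194, 0], [60, -68.5, -16, -1.194, 0], [60, -68.5, -16, -1.194, 0]]]}}

```text
time_s: 2.6
ee_pos: [499.1, 352.5, 394.6]
ee_rot: [-179.9, 0.0, 93.1]
force: [0.3, -0.6, 0.2]
gripper_width: 0.5
gripper_force: 0.0
```

Emit:
{"fn": "step_arm", "kwargs": {"plan": [[[0, 0, 0, 0, 0], [0, 0, 4, 0, 0], [0, 0, 8, 0, 0], [0, 0, 12, 0, 0], [0, 0, 15.3, 0, 0], [0, 0, 15.3, 0, 0], [-1.5, 0, 15.3, 0, 0], [-2.5, 0, 15.3, 0, 0], [-3.2, 0, 15.3, 0, 0], [-3.8, 0, 15.3, 0, 0], [-4.4, 0, 15.2, 0, 0], [-5, 0, 15.1, 0, 0], [-5.6, 0, 15, 0, 0], [-6.1, 0, 15, 0, 0], [-6.1, 0, 15, 0, 0]]]}}

```text
time_s: 4.47
ee_pos: [502.9, 287.9, 245.7]
ee_rot: [-179.9, 0.1, 93.0]
force: [0.2, 0.3, -0.0]
gripper_width: 0.5
gripper_force: 0.1
```

Run:
```python
from h import *
a=grab_frame('top')[180:330,80:240];b=grab_frame('scene')[200:365,260:440]
f=lambda i:np.clip(cv2.resize(i,(400,400*i.shape[0]//i.shape[1]),interpolation=cv2.INTER_CUBIC)*1.6,0,255).astype('uint8')
a,b=f(a),f(b);h=max(len(a),len(b));o=np.zeros((h,800,3),'uint8');o[:len(a),:400]=a;o[:len(b),400:]=b
cv2.imwrite('pics/c1.png',o)
```

```text
(no output)
```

View pics/c1.png

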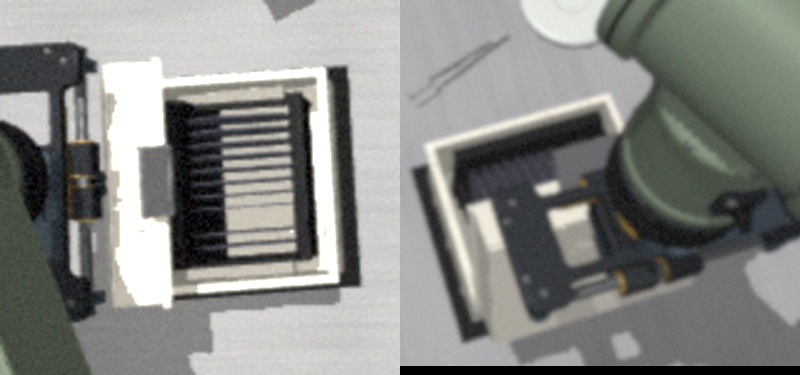

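The lid has followed the fingers: its outer edge moved from about col 104 to 122 in the top view, with nothing else touched. I'll continue along the arc slowly.

Emit:
{"fn": "step_arm", "kwargs": {"plan": [[[-0.5, 0, 0, 0, 0], [-0.9, 0, 0.05, 0, 0], [-1.5, 0, 0.1, 0, 0], [-2, 0, 0.15, 0, 0], [-2.6, 0, 0.25, 0, 0], [-3.1, 0, 0.35, 0, 0], [-3.6, 0, 0.45, 0, 0], [-4.15, 0, 0.6, 0, 0], [-4.7, 0, 0.8, 0, 0], [-5.2, 0, 1, 0, 0], [-5.7, 0, 1.2, 0, 0], [-6.2, 0, 1.45, 0, 0], [-6.7, 0, 1.7, 0, 0], [-7.2, 0, 1.95, 0, 0], [-7.65, 0, 2.25, 0, 0], [-8.1, 0, 2.55, 0, 0], [-8.5, 0, 2.9, 0, 0], [-8.95, 0, 3.25, 0, 0], [-9.35, 0, 3.65, 0, 0], [-9.75, 0, 4.05, 0, 0]]]}}

```text
time_s: 7.08
ee_pos: [508.2, 190.9, 205.1]
ee_rot: [180.0, 0.0, 93.0]
force: [-0.5, 0.4, -0.3]
gripper_width: -0.0
gripper_force: 0.3
```

Emit:
{"fn": "step_arm", "kwargs": {"plan": [[[-0.35, 0, 0.4, 0, 0], [-0.7, 0, 0.8, 0, 0], [-1.05, 0, 1.25, 0, 0], [-1.4, 0, 1.7, 0, 0], [-1.7, 0, 2.2, 0, 0], [-1.95, 0, 2.7, 0, 0], [-2.2, 0, 3.2, 0, 0], [-2.4, 0, 3.6, 0, 0], [-2.5, 0, 3.9, 0, 0], [-2.6, 0, 4.1, 0, 0], [-2.65, 0, 4.25, 0, 0], [-2.7, 0, 4.4, 0, 0], [-2.75, 0, 4.5, 0, 0], [-2.8, 0, 4.6, 0, 0], [-2.8, 0, 4.7, 0, 0], [-2.8, 0, 4.7, 0, 0]]]}}

```text
time_s: 9.07
ee_pos: [509.6, 163.2, 158.3]
ee_rot: [-180.0, 0.0, 93.0]
force: [-0.3, -0.4, 0.6]
gripper_width: 0.6
gripper_force: 0.0
```

Run:
```python
from h import *
s=state();print(s['ee_pos'],s['force'])
a=grab_frame('top')[180:330,80:240];b=grab_frame('scene')[200:365,260:440]
f=lambda i:np.clip(cv2.resize(i,(400,400*i.shape[0]//i.shape[1]),interpolation=cv2.INTER_CUBIC)*1.6,0,255).astype('uint8')
a,b=f(a),f(b);h=max(len(a),len(b));o=np.zeros((h,800,3),'uint8');o[:len(a),:400]=a;o[:len(b),400:]=b
cv2.imwrite('pics/c2.png',o)
```

```text
[509.62093153 163.22491659 158.32862038] [-0.28441524 -0.44777425  0.55283662]
```

View pics/c2.png

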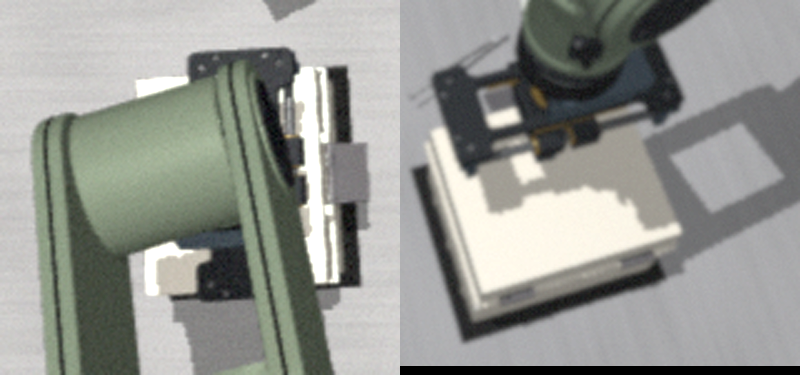

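The lid is almost shut, with the flap sticking straight out to the front at (350,170). Now press down gently.

Emit:
{"fn": "step_arm", "kwargs": {"plan": [[[0, 0, 0.05, 0, 0], [0, 0, 0.1, 0, 0], [0, 0, 0.15, 0, 0], [0, 0, 0.2, 0, 0], [0, 0, 0.25, 0, 0], [0, 0, 0.3, 0, 0], [0, 0, 0.3, 0, 0]]]}}

```text
time_s: 10.05
ee_pos: [509.7, 163.2, 157.1]
ee_rot: [179.9, -0.0, 93.0]
force: [-3.6, -1.8, 11.4]
gripper_width: 0.4
gripper_force: 5.5
```

Emit:
{"fn": "step_arm", "kwargs": {"plan": [[[0, 0, 0.1, 0, 0], [0, 0, 0.2, 0, 0], [0, 0, 0.2, 0, 0], [0, 0, 0.2, 0, 0]]]}}

```text
time_s: 10.55
ee_pos: [509.7, 163.2, 157.0]
ee_rot: [179.9, -0.0, 93.0]
force: [-6.1, -1.9, 21.4]
gripper_width: 0.3
gripper_force: 10.8
```

The lid is on its stop: tip z reads 135.0 mm at 21 N. Next I'll check the flap position, then lift clear and move in front.

Run:
```python
from h import *
ex=np.array([-.054,.9985]);ey=np.array([-.9985,-.054]);c=np.array([508.5,195])
for p in((369,143),(367,204),(333,142),(331,203)):
    w=plane('top',(80+p[0]*.4,180+p[1]*.4),111)-c;print(np.round([w@ex,w@ey],1))
```

```text
[-110.4  -22. ]
[-105.8   29.2]
[-80.2 -24.8]
[-75.7  26.3]
```

Emit:
{"fn": "step_arm", "kwargs": {"plan": [[[0, 0, -0.3, 0, 0], [0, 0, -2.5, 0, 0], [0, 0, -5, 0, 0], [-3, 0, -5, 0, 0], [-6, 0, -5, 0, 0], [-8.5, 0, -5, 0, 0], [-8.5, 0, -5, 0, 0], [-8.5, 0, -5, 0, 0]]]}}

```text
time_s: 11.55
ee_pos: [514.0, 78.9, 203.2]
ee_rot: [-180.0, -0.0, 93.0]
force: [-0.3, -0.2, -0.1]
gripper_width: 0.5
gripper_force: 0.0
```

Emit:
{"fn": "step_arm", "kwargs": {"plan": [[[0.3, 0, 2, 0, 0], [0.3, 0, 4, 0, 0], [0.3, 0, 5.8, 0, 0], [0.3, 0, 6.3, 0, 0], [0.3, 0, 6.7, 0, 0], [0.3, 0, 7.1, 0, 0], [0.35, 0, 7.5, 0, 0], [0.4, 0, 7.9, 0, 0], [0.5, 0, 8.3, 0, 0], [0.7, 0, 8.6, 0, 0], [0.9, 0, 8.8, 0, 0], [1.1, 0, 9, 0, 0], [1.3, 0, 9.1, 0, 0], [1.5, 0, 9.2, 0, 0], [1.6, 0, 9.2, 0, 0], [1.6, 0, 9.2, 0, 0]]]}}

```text
time_s: 13.55
ee_pos: [513.2, 94.4, 111.3]
ee_rot: [-180.0, 0.0, 93.0]
force: [0.4, 0.0, 0.6]
gripper_width: 0.3
gripper_force: 0.3
```

Run:
```python
from h import *
s=state();print(s['ee_pos'],s['force'])
a=grab_frame('top')[180:330,80:240];b=grab_frame('scene')[200:365,260:440]
f=lambda i:np.clip(cv2.resize(i,(400,400*i.shape[0]//i.shape[1]),interpolation=cv2.INTER_CUBIC)*1.6,0,255).astype('uint8')
a,b=f(a),f(b);h=max(len(a),len(b));o=np.zeros((h,800,3),'uint8');o[:len(a),:400]=a;o[:len(b),400:]=b
cv2.imwrite('pics/c3.png',o)
```

```text
[513.16254699  94.37230669 111.31654401] [0.41519225 0.02843011 0.56383555]
```

View pics/c3.png

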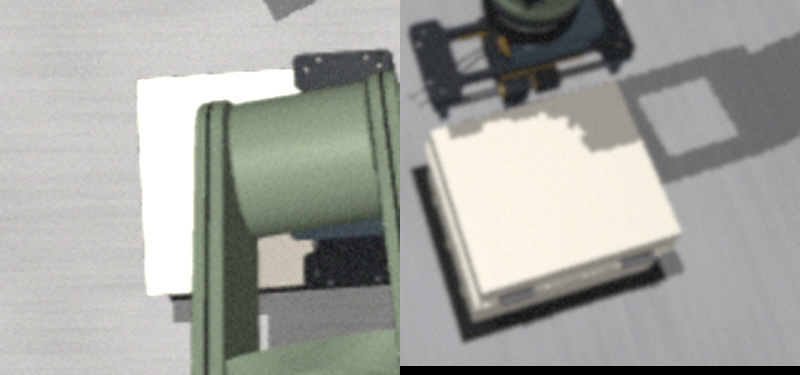

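The lid looks flush and the fingers are in front of the latch. Press the flap inwards until it resists.

Emit:
{"fn": "step_arm", "kwargs": {"plan": [[[0.1, 0, 0, 0, 0], [0.2, 0, 0, 0, 0], [0.3, 0, 0, 0, 0], [0.4, 0, 0, 0, 0], [0.5, 0, 0, 0, 0], [0.5, 0, 0, 0, 0]]]}}

```text
time_s: 14.4
ee_pos: [512.8, 98.6, 111.3]
ee_rot: [-180.0, 0.1, 93.0]
force: [-0.3, -4.5, -1.0]
gripper_width: 0.2
gripper_force: 2.6
```

Emit:
{"fn": "step_arm", "kwargs": {"plan": [[[0.1, 0, 0, 0, 0], [0.2, 0, 0, 0, 0], [0.3, 0, 0, 0, 0], [0.3, 0, 0, 0, 0], [0.3, 0, 0, 0, 0]]]}}

```text
time_s: 15.02
ee_pos: [512.8, 98.9, 111.4]
ee_rot: [-180.0, 0.4, 93.1]
force: [1.1, -14.6, 0.8]
gripper_width: 0.0
gripper_force: 7.4
```

Firm stop at the expected flat position, 14.6 N. Back off and look.

Emit:
{"fn": "step_arm", "kwargs": {"plan": [[[-0.5, 0, 0, 0, 0], [-2, 0, 0, 0, 0], [-4, 0, 0, 0, 0], [-4, 0, -5, 0, 0], [-4, 0, -10, 0, 0], [-4, 0, -15, 0, 0], [-4, 0, -20, 0, 0], [-4, 0, -25, 0, 0], [-8, 0, -27, 0, 0], [-13, 0, -27, 0, 0], [-18, 0, -27, 0, 0], [-23, 0, -27, 0, 0], [-28, 0, -27, 0, 0], [-30, 0, -27, 0, 0], [-30, 0, -27, 0, 0]]]}}

```text
time_s: 16.9
ee_pos: [528.3, -197.8, 381.1]
ee_rot: [-180.0, -0.1, 92.9]
force: [1.0, 0.6, -0.1]
gripper_width: 0.2
gripper_force: 0.0
```

Run:
```python
from h import *
s=state();print(s['time_s'],s['ee_pos'],s['force'])
A_,B_=grab_frame('top'),grab_frame('scene');cv2.imwrite('pics/top4.png',A_)
a=A_[180:330,80:240];b=B_[200:365,260:440]
f=lambda i:np.clip(cv2.resize(i,(400,400*i.shape[0]//i.shape[1]),interpolation=cv2.INTER_CUBIC)*1.6,0,255).astype('uint8')
a,b=f(a),f(b);h=max(len(a),len(b));o=np.zeros((h,800,3),'uint8');o[:len(a),:400]=a;o[:len(b),400:]=b
cv2.imwrite('pics/c4.png',o)
```

```text
16.9 [ 528.33916416 -197.81597718  381.13414118] [ 0.9647895   0.5926185  -0.07679094]
```

View pics/c4.png

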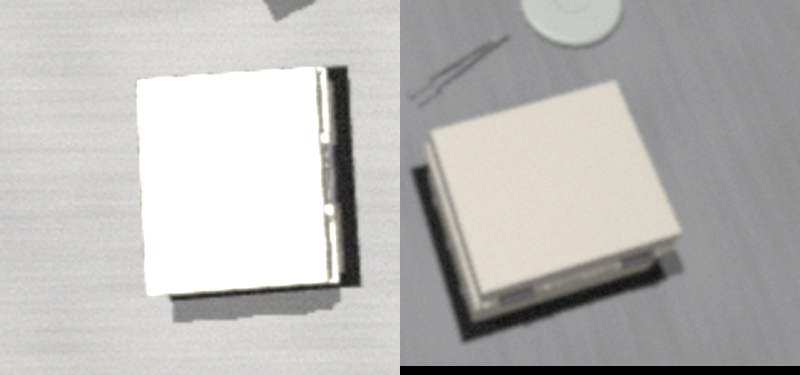

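The lid is flush. The flap shows only as a thin grey strip against the front, at (330,170), so it is flat. The shipper and tweezers are where they were. I'll hand it in.

```bash
python3 -c "from workcell import *;print(job_done())"
```

```text
the job is handed in; nothing more can be done
None
```

The loaded box's lid is fully shut, its latch flap is pressed flat against the front, and the job was handed in at about 17 s with nothing else touched as far as I could see; I did not recheck the empty box in the last picture.

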